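# Release the cam and push the strip jig's carriage home

## Robot

A 6-joint arm with a two-finger parallel gripper is mounted at the origin on the work surface. World frame = base frame: x ahead of the robot, y to its left, z up, the work surface at z = 0. Lengths are in m, angles in rad, forces in N, time in s.
With the tool pointing down it reaches from about 0.375 to 0.825 m from the base axis. Payload 5.5 kg.
Tool frame: the origin (TCP) lies between the finger pads; the fingertips stand manip.tips_ahead ahead of it and the grasp point (between the pads) lies 3 mm ahead of it (manip.tips_ahead is the distance from the TCP to the fingertips, in m); z points along the fingers, y is the line along which they close (so a half turn about z gives the same grasp; the last joint's range is limited). The gripper opens to 85 mm and grips with 20 to 120 N. Pads are 22 mm wide; open, the fingers measure 114 mm over their backs; the gripper's body (76 mm by 85 mm) begins 54 mm behind the grasp point. The pads swing forward as they close: fully open they stand 13 mm farther back than shut.
Start: joints at [1.33, 0.314, -0.047, 1.21, 0, 1.571], TCP at [0.143, 0.583, 0.253] pointing down, gripper open.
Joint ranges: [-2.67, 2.67], [-0.69, 1.73], [-1.03, 1.25], [-2.08, 2.16], [-1.42, 1.45], [-3.14, 3.14]. Speed limits (rad/s): [2.39, 2.39, 3.01, 3.14, 3.14, 3.14].

## Interface

Orientations are given as a rotation vector (axis times angle).
In Python, from plant import manip, optics gives the robot as it stands.
- The arm moves only by the tool jog_arm, never from a script. Its argument "increments" is one flat list of numbers, 4 for each row, row after row: the shift along the tool's x, y, z in m, then the turn about the tool's z in degrees. A call has 1 to 8 rows; each row shifts and turns the commanded pose from where the row before left it, along the tool's axes as they then stand; what a row does not reach is not made up. A row lasts 1/12 s, in which the tool goes at most 41.7 mm and 7.16 degrees, less where a joint would pass 70% of its speed; a pose out of reach is approached as far as the arm can. A call is refused whole if a number of a shift passes 0.0417 or a number of a turn 7.16, either way. A call with a gripper value outside its range is refused whole. "hand" is the opening, from 0 (shut) to 1 (fully open), set as the call begins (left out, the last holds). The fingers move at their own pace and stop on an object; "squeeze" is the grip in N (left out, the last holds). Time passes only in rows, so rows that do not move let the fingers close. It gives the time, the measured TCP pose, the force, the opening and the grip force at its end, in the units of the state.
- manip.observe(): the state, without advancing time (a new reading comes with each control period).
- optics.snapshot(name): name is "scene" or "top" or "wrist"; returns (picture, depth): 480x640x3 uint8, red, green, blue; 480x640 float32, m along the optical axis (not along the pixel's ray), 0 where there is no reading.
- optics.camera_params(name): a dict with "camera_matrix" (3x3 intrinsics, pixels), "view" (4x4, takes a point from world to camera coordinates); the wrist camera has in their place "tool_from_camera" (4x4, takes a point from camera to tool coordinates, whose origin is the TCP and whose axes are the flange's). Camera axes: x right, y down, z forward; pixel columns grow to the right and rows downward; lengths in m; the calibration is good to about 2 mm. A picture is of the moment at which its call begins: read the wrist's pose just before it. camera_params takes no time and is no camera call.
- manip.close_job(): hands the job in; it is judged then, once.
The state is a dict: "t": time; "joint_pos": joint angles; "dq": joint speeds; "joint_torque": joint torques, N m; "tool_pos": TCP position; "orientation": TCP orientation; "contact_force": force on the tool from outside, world axes, zero at the start; "ft_torque": the same for the moment, N m; "gripper_width": finger opening in m; "gripper_force": force on a finger pad.
Only numpy, scipy, OpenCV 4.12 (cv2) and the standard library are available. Lean on these libraries where they do the work, as an engineer would, in place of code of your own. Each camera call takes 0.05 s, during which the arm holds its last target. There are 200 camera calls.

## Task

On the strip jig, push the cam's red knob round with the outside of your closed fingers until the cam stands at its low point (lever pointing straight forward, away from the carriage); only then push the blue carriage forward by its rear plate until it is fully home against the two yellow stops. Only push: never take the knob or the plate between the fingers, do not force the carriage against the cam, and leave the other things on the table alone.

Things in the scene. Friction and masses are not known exactly. Their poses are not given: they have to be found in the camera images.
- jig: Strip jig, bolted down: grey base plate 255 x 140 x 12 mm. Origin on the table under the cam pivot; x = forward (the way the carriage goes, roughly to the robot's left), z up. The plate runs from x -140 to +115 mm. Two yellow front stops (24 mm wide, tops 34 mm above the table) begin 90 mm ahead of the pivot, 56 mm to either side. Place and direction vary.
- cam (a joint): Angle (rad) of the steel eccentric cam. 0 = low point: thin side (white dot) faces the carriage, lever points along the jig's +x. Positive = lever anticlockwise from above. Starts 1.3 to 2.2; range -1.0 to 2.6, no catch at 0; stays where left; takes 3 to 4 N at the knob. Its disc (60 mm across, centre 16 mm off the pivot towards the lever) bars the carriage unless within 0.35 of 0.
- knob (a point): Middle of the red upright knob at the end of the cam's lever: a cylinder 18 mm across, from 34 to 90 mm above the table (this point at 62 mm), 95 mm from the pivot. The dark lever bar under it is 16 mm wide, its top 34 mm above the table. Nothing else in the knob's swing is higher than 34 mm except the carriage's push plate.
- carriage (a joint): Travel (m) of the blue carriage along the jig's +x. Starts 0 to 0.010; 0.045 = home, a hard end where its two aluminium fork arms meet the yellow stops. Takes about 4 N; stays where left. Its flat nose is 60 mm behind the cam pivot at 0, 15 mm behind it at home; body 124 mm wide, top 30 mm above the table.
- push_plate (a point): Centre of the rear face (looking to the jig's -x; the face to push) of the blue upright plate at the back of the carriage: 62 mm above the table, on the jig's centre line, 120 mm behind the cam pivot at carriage 0. The plate is 70 mm wide, 10 mm thick, top 84 mm above the table.
- bush: Bystander, leave alone: brass bush, a ring 30 mm across and 32 mm high, standing beside the jig. Origin at its underside, centre.
- copper_cup: Bystander, leave alone: copper cup, 68 mm across, 65 mm high, standing just beyond the front of the jig. Origin at its underside, centre.
- wrench: Bystander, leave alone: steel wrench, 160 mm long, lying beside the jig. Origin at its underside, mid-length.
- screwdriver: Bystander, leave alone: yellow-handled screwdriver, 190 mm long, lying on the left of the table. Origin at its underside, mid-length.
- tub: Bystander, leave alone: white plastic bowl, 116 mm across, 55 mm high, on the left of the table. Origin at its underside, centre.
- jar: Bystander, leave alone: amber glass jar with black cap, 60 mm across, 85 mm high, on the right of the table. Origin at its underside, centre.

How it is judged:
By the outcome, as a careful person would: the job done as asked, in the order asked, and still so for the second after the job is handed in, with the robot touching nothing.
It also fails if it takes over 66 s, if anything falls off the work surface, if the arm or the gripper's body presses on something with over 40 N, if the wrist force passes 120 N, or if a joint passes its speed limit or range.

## Working session

There is one attempt and no reset: what is moved stays moved. The work goes in short steps, Python scripts to look and compute and a tool call to move; the robot and the scene stay as the last step left them, time stands still between calls to the robot, and variables do not carry over. Pictures are saved under pics/ and viewed, at most 10 in all, crops included, and the job is handed in when it is done.

Besides the shell and the picture viewer there is one more tool, called as a command line: name --argument value ..., lists and objects as JSON in quotes. jog_arm: Moves the arm, as the interface text tells. Its arguments: {"type":"object","properties":{"increments":{"type":"array"},"hand":{"type":"number"},"squeeze":{"type":"number"}},"required":["increments"]}

```bash
mkdir -p pics; ls; python3 - <<'E'
from plant import manip, optics
import cv2,numpy as np
print(manip.observe(), manip.tips_ahead)
for n in("top","scene"):
    p,d=optics.snapshot(n); cv2.imwrite(f"pics/{n}0.png",p[:,:,::-1]); np.savez(f"{n}0.npz",p=p,d=d)
    print(optics.camera_params(n))
E
```

```text
pics
{'t': 0.0, 'joint_pos': array([ 1.33004900e+00,  3.14200342e-01, -4.81053507e-02,  1.21019728e+00,
        1.99290465e-05,  1.57079913e+00]), 'dq': array([-4.42400382e-04,  1.55910170e-03, -7.30832659e-04,  2.71160896e-03,
        7.48158953e-05, -4.78282740e-04]), 'joint_torque': array([-5.47267500e-04, -5.39597547e+01,  3.39745760e+01,  1.95622252e-02,
       -1.22251640e-04,  3.31070931e-07]), 'tool_pos': array([0.14291906, 0.58215967, 0.25243841]), 'orientation': array([-3.77229705e-01, -3.11863482e+00,  2.65744468e-03]), 'contact_force': array([-0.02933318,  0.22295328,  0.00048328]), 'ft_torque': array([-0.06821033,  0.04300316, -0.03043095]), 'gripper_force': 0.0, 'gripper_width': 0.0854412915493023} 0.022
{'camera_matrix': array([[508.4003559 ,   0.        , 327.12295594],
       [  0.        , 508.4003559 , 245.19861613],
       [  0.        ,   0.        ,   1.        ]]), 'view': array([[-0.01616185, -0.99983002, -0.00887261,  0.01814484],
       [-0.98157765,  0.01755516, -0.19025543,  0.54197456],
       [ 0.19037885,  0.00563428, -0.98169453,  1.29626927],
       [ 0.        ,  0.        ,  0.        ,  1.        ]])}
{'camera_matrix': array([[597.89994071,   0.        , 318.83673117],
       [  0.        , 597.89994071, 250.23055365],
       [  0.        ,   0.        ,   1.        ]]), 'view': array([[-0.24838194,  0.9686047 ,  0.01055205,  0.12966257],
       [ 0.59248735,  0.16053317, -0.78942247, -0.24255807],
       [-0.76633227, -0.18982633, -0.61375958,  1.73823183],
       [ 0.        ,  0.        ,  0.        ,  1.        ]])}
```

View pics/top0.png

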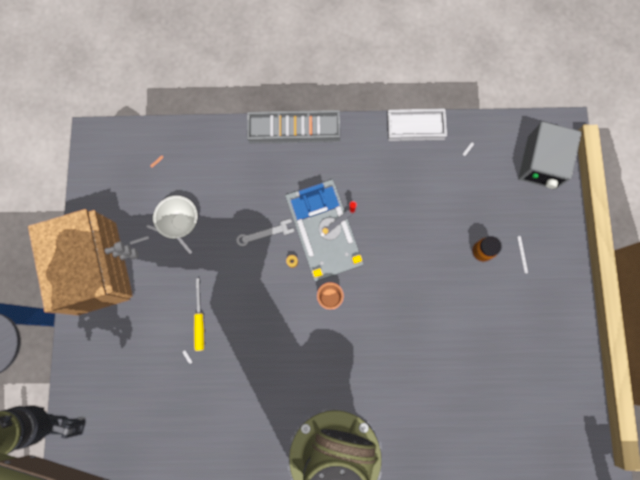

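View pics/scene0.png

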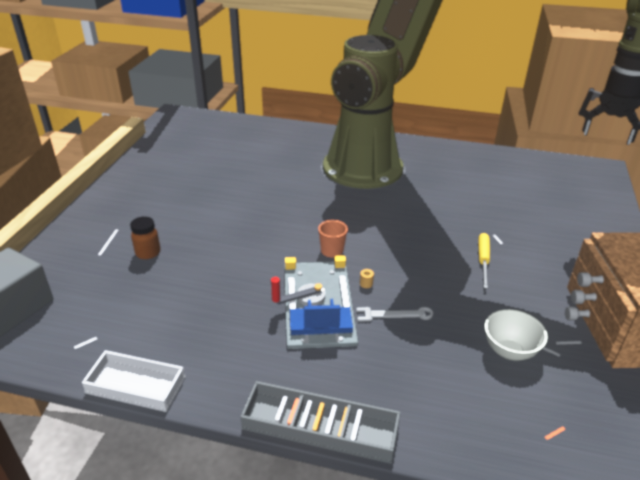

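The jig's forward direction points towards the robot, slightly right: stops at about (317,272) and (357,260), red knob (352,206), blue plate around (318,195), cup (330,296), bush (292,261). The lever points right and back, at about +2 rad.

```bash
cat > h.py <<'E'
import numpy as np,cv2
from plant import manip,optics
def ray(n,uv,z):
    c=optics.camera_params(n);K=c["camera_matrix"];V=c["view"];R=V[:3,:3];o=-R.T@V[:3,3]
    d=R.T@np.linalg.solve(K,[uv[0],uv[1],1.]); return o+d*(z-o[2])/d[2]
def mask(p,lo,hi):
    return cv2.inRange(cv2.cvtColor(p,cv2.COLOR_RGB2HSV),np.array(lo),np.array(hi))
def blobs(m,box,amin=15):
    x0,y0,x1,y1=box;q=np.zeros_like(m);q[y0:y1,x0:x1]=m[y0:y1,x0:x1]
    n,l,s,c=cv2.connectedComponentsWithStats(q); return [(c[i].round(1),s[i].tolist()) for i in range(1,n) if s[i,4]>=amin]
def cloud(n,p,d,m):
    c=optics.camera_params(n);K=c["camera_matrix"];V=c["view"];v,u=np.nonzero((m>0)&(d>0));z=d[v,u]
    P=np.c_[(u-K[0,2])/K[0,0]*z,(v-K[1,2])/K[1,1]*z,z]; return (P-V[:3,3])@V[:3,:3]
E
python3 - <<'E'
from h import *
f=np.load("top0.npz");p,d=f["p"],f["d"]
box=(270,170,380,320)
for nm,lo,hi in(("yel",(22,150,150),(35,255,255)),("red",(0,180,90),(4,255,255)),("red2",(174,180,90),(180,255,255)),("blue",(100,150,60),(125,255,255)),("cop",(5,100,60),(16,255,255))):
    m=mask(p,lo,hi)
    for c,s in blobs(m,box):
        q=np.zeros_like(m);q[s[1]:s[1]+s[3],s[0]:s[0]+s[2]]=m[s[1]:s[1]+s[3],s[0]:s[0]+s[2]]
        P=cloud("top",p,d,q); zt=np.percentile(P[:,2],90)
        T=P[P[:,2]>zt-.012] 
        print(nm,c,s,"ztop",zt.round(3),"top mean",T.mean(0).round(4), "ray34",ray("top",c,.034).round(4))
g=np.load("scene0.npz");p,d=g["p"],g["d"]
for nm,lo,hi in(("yel",(22,150,150),(35,255,255)),("red",(0,180,90),(4,255,255)),("red2",(174,180,90),(180,255,255)),("blue",(100,150,60),(125,255,255))):
    m=mask(p,lo,hi)
    for c,s in blobs(m,(260,240,380,345)):
        q=np.zeros_like(m);q[s[1]:s[1]+s[3],s[0]:s[0]+s[2]]=m[s[1]:s[1]+s[3],s[0]:s[0]+s[2]]
        P=cloud("scene",p,d,q);print("scene",nm,c,s,P.mean(0).round(4),np.percentile(P,[5,95],axis=0).round(3).tolist())
f=np.load("top0.npz")
for n,z in(("top",f),("scene",g)):
    x0,y0=(270,170) if n=="top" else (260,220)
    cv2.imwrite(f"pics/c_{n}.png",cv2.resize(z["p"][y0:y0+150,x0:x0+120,::-1],None,fx=4,fy=4,interpolation=cv2.INTER_CUBIC))
cv2.imwrite("pics/c.png",np.hstack([cv2.imread("pics/c_top.png"),cv2.imread("pics/c_scene.png")])[:, :800] if 0 else cv2.resize(np.hstack([cv2.imread("pics/c_top.png"),cv2.imread("pics/c_scene.png")]),(800,500)))
E
```

```text
yel [356.9 258.7] [353, 255, 9, 8, 55] ztop 0.037 top mean [ 0.5071 -0.0699  0.0337] ray34 [ 0.5075 -0.07    0.034 ]
yel [317.1 272.6] [313, 269, 9, 8, 56] ztop 0.038 top mean [0.4718 0.0368 0.0339] ray34 [0.4719 0.0369 0.034 ]
red [352.1 206.1] [350, 202, 6, 10, 42] ztop 0.092 top mean [ 0.6403 -0.0589  0.0883] ray34 [ 0.6531 -0.0609  0.034 ]
blue [313.7 200.1] [292, 185, 46, 33, 887] ztop 0.078 top mean [0.6861 0.0481 0.0803] ray34 [0.6721 0.0437 0.034 ]
cop [329.7 295.2] [317, 282, 26, 27, 542] ztop 0.065 top mean [0.4114 0.006  0.0635] ray34 [0.4113 0.0044 0.034 ]
scene yel [339.3 262.8] [335, 257, 10, 10, 53] [0.4821 0.0369 0.0263] [[0.477, 0.027, 0.017], [0.486, 0.045, 0.035]]
scene yel [290.2 264.4] [287, 262, 8, 6, 44] [ 0.5166 -0.0679  0.0264] [[0.513, -0.074, 0.019], [0.521, -0.062, 0.034]]
scene blue [318.6 319.4] [291, 303, 61, 30, 839] [0.6825 0.0401 0.0395] [[0.64, -0.012, 0.024], [0.708, 0.095, 0.083]]
```

View pics/c.png

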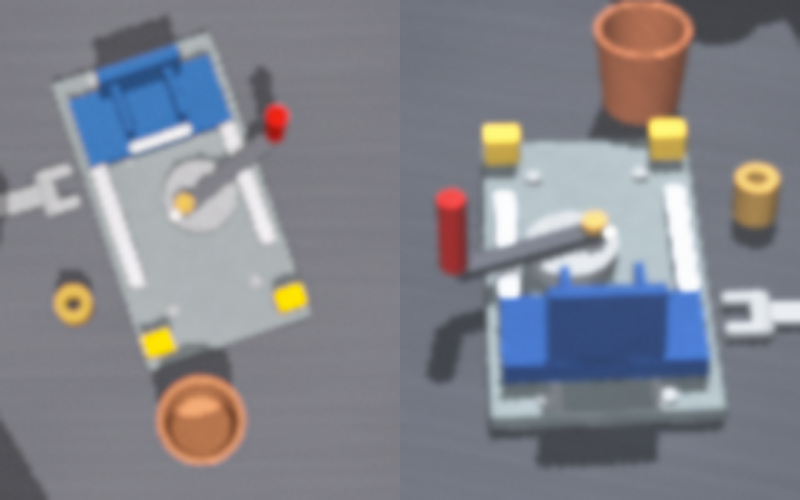

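Crops agree: the pivot (gold) is at about (325,231) in the top view and the carriage is near its rear. Estimates so far:

| Item | Value |
|---|---|
| Pivot | ≈ (0.584, 0.0145) |
| Forward | ≈ (-0.949, -0.316) |
| Cam | ≈ 1.9 rad |

I'm starting the transit high, with the hand closing.

jog_arm --increments '[-0.0275,-0.0198,0,0,-0.0275,-0.0198,0,0,-0.0275,-0.0198,0,0,-0.0275,-0.0198,0,0,-0.0275,-0.0198,0,0,-0.0275,-0.0198,0,0,-0.0275,-0.0198,0,0,-0.0275,-0.0198,0,0]' --hand 0 --squeeze 40

```text
t: 0.77
tool_pos: [0.3196, 0.3748, 0.253]
orientation: [-0.377, -3.119, 0.001]
contact_force: [0.5, 0.2, 0.3]
gripper_width: 0.0002
gripper_force: 0.0
```

```bash
cat >> h.py <<'E'
from scipy.spatial.transform import Rotation as Ro
def st():
    s=manip.observe();R=Ro.from_rotvec(s["orientation"]).as_matrix()
    print("t",round(s["t"],2),"j",np.round(s["joint_pos"],2),"p",s["tool_pos"].round(4),"x",R[:,0].round(3),"y",R[:,1].round(3),"F",s["contact_force"].round(1),"w",round(s["gripper_width"],4))
    return s,R
E
python3 -c "
from h import *
st()"
```

```text
t 0.77 j [ 0.86  0.11 -0.3   1.16 -0.    1.11] p [0.3196 0.3748 0.253 ] x [-0.971  0.238  0.   ] y [ 0.238  0.971 -0.   ] F [0.5 0.2 0.3] w 0.0002
```

jog_arm --increments '[-0.0275,-0.0196,0,0,-0.0275,-0.0196,0,0,-0.0275,-0.0196,0,0,-0.0275,-0.0196,0,0,-0.0275,-0.0196,0,0,-0.0275,-0.0196,0,0,-0.0275,-0.0196,0,0,-0.0275,-0.0196,0,0]'

```text
t: 1.43
tool_pos: [0.4958, 0.1701, 0.253]
orientation: [-0.377, -3.118, 0.0]
contact_force: [0.2, -0.4, 0.7]
gripper_width: 0.0004
gripper_force: 0.0
```

jog_arm --increments '[-0.0275,-0.0196,0,0,-0.0275,-0.0196,0,0,-0.0275,-0.0196,0,0,-0.0275,-0.0196,0,0,-0.0275,-0.0196,0,0,-0.0275,-0.0196,0,0,-0.0275,-0.0196,0,0,-0.0275,-0.0196,0,0]'

```text
t: 2.1
tool_pos: [0.6721, -0.0345, 0.2527]
orientation: [-0.377, -3.118, -0.0]
contact_force: [-0.7, 0.0, 0.0]
gripper_width: 0.0001
gripper_force: 0.0
```

jog_arm --increments '[0,0,0,-6.5,0,0,0,-6.5,0,0,0,-6.5,0,0,0,-6.5,0,0,0,-6.5,0,0,0,-6.5,0,0,0,-6.5,0,0,0,-6]'

```text
t: 2.77
tool_pos: [0.6711, -0.0331, 0.2526]
orientation: [1.023, -2.969, -0.001]
contact_force: [-0.8, -0.1, -0.3]
gripper_width: 0.0002
gripper_force: 0.0
```

```bash
python3 - <<'E'
from h import *
s,R=st()
p,d=optics.snapshot("wrist");c=optics.camera_params("wrist");print(c)
cv2.imwrite("pics/w1.png",p[:,:,::-1])
np.savez("w1.npz",p=p,d=d,R=R,t=s["tool_pos"],K=c["camera_matrix"],T=c["tool_from_camera"])
E
```

```text
t 2.77 j [-0.05  0.45  0.15  1.27 -0.   -0.71] p [ 0.6711 -0.0331  0.2526] x [-0.788 -0.616  0.001] y [-0.616  0.788  0.001] F [-0.8 -0.1 -0.3] w 0.0002
{'camera_matrix': array([[367.9356871 ,   0.        , 320.45361245],
       [  0.        , 367.9356871 , 239.15579537],
       [  0.        ,   0.        ,   1.        ]]), 'tool_from_camera': array([[ 2.31232627e-04, -9.64834648e-01, -2.62857470e-01,
         6.68518676e-02],
       [ 9.99999130e-01, -1.18219070e-04,  1.31361791e-03,
        -2.10365651e-04],
       [-1.29849884e-03, -2.62857545e-01,  9.64833781e-01,
        -1.21298450e-01],
       [ 0.00000000e+00,  0.00000000e+00,  0.00000000e+00,
         1.00000000e+00]])}
```

View pics/w1.png

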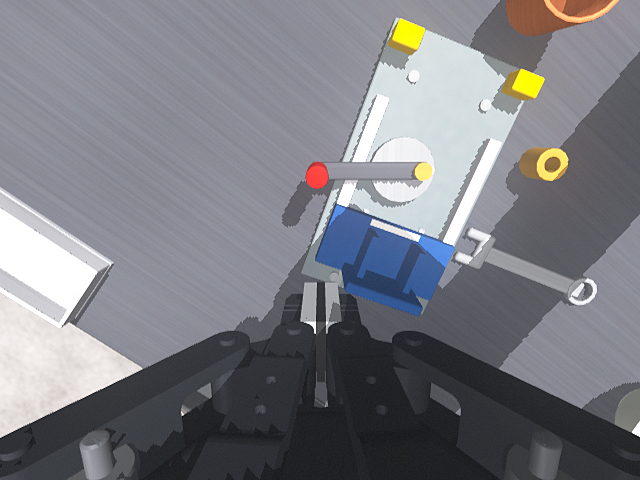

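The wrist view shows the knob top at (317,176), straight ahead of the closed fingers, the pivot cap at (423,172), stops at (407,37) and (526,84), and the plate at about (405,275).

```bash
cat >> h.py <<'E'
def wray(f,uv,z):
    d=f["R"]@f["T"][:3,:3]@np.linalg.solve(f["K"],[uv[0],uv[1],1.]);o=f["R"]@f["T"][:3,3]+f["t"];return o+d*(z-o[2])/d[2]
def wcloud(f,m):
    d=f["d"];K=f["K"];v,u=np.nonzero((m>0)&(d>0));z=d[v,u]
    P=np.c_[(u-K[0,2])/K[0,0]*z,(v-K[1,2])/K[1,1]*z,z];return (P@f["T"][:3,:3].T+f["T"][:3,3])@f["R"].T+f["t"]
def wsnap(fn):
    s,R=st();p,d=optics.snapshot("wrist");c=optics.camera_params("wrist")
    cv2.imwrite(f"pics/{fn}.png",p[:,:,::-1]);np.savez(fn+".npz",p=p,d=d,R=R,t=s["tool_pos"],K=c["camera_matrix"],T=c["tool_from_camera"]);return np.load(fn+".npz")
E
python3 - <<'E'
from h import *
f=np.load("w1.npz");p=f["p"]
for nm,lo,hi,zr in(("yel",(22,120,120),(33,255,255),(.030,.038)),("red",(0,170,90),(5,255,255),(.084,.096)),("blue",(100,150,40),(125,255,255),(.076,.09))):
    m=mask(p,lo,hi)
    for c,s in blobs(m,(290,10,590,320),60):
        q=np.zeros_like(m);b=np.s_[s[1]:s[1]+s[3],s[0]:s[0]+s[2]];q[b]=m[b]
        P=wcloud(f,q);T=P[(P[:,2]>zr[0])&(P[:,2]<zr[1])]
        if len(T)<5: print(nm,c,s,P.max(0));continue
        r=cv2.minAreaRect((T[:,:2]*1e4).astype(np.float32))
        print(nm,c,len(T),T.mean(0).round(4),"rect",np.round(np.array(r[0])/1e4,4),np.round(np.array(r[1])/10,1),round(r[2],1))
m=mask(p,(15,100,120),(33,255,255))
for c,s in blobs(m,(405,155,440,190),30):
    P=wcloud(f,m*0+cv2.rectangle(np.zeros_like(m),(s[0],s[1]),(s[0]+s[2],s[1]+s[3]),255,-1)&m);print("piv",c,s,P.mean(0).round(4))
E
```

```text
yel [407.   35.6] 660 [ 0.5073 -0.0685  0.0346] rect [ 0.507  -0.0683] [18.6 23.5] 19.1
yel [525.7  84.6] 609 [0.4727 0.0375 0.0348] rect [0.4723 0.0383] [18.2 24.8] 18.4
yel [551.1 163.3] 494 [0.5055 0.1046 0.0329] rect [0.5058 0.1045] [24.7 27.7] 89.9
yel [423.2 170.9] [415, 163, 17, 17, 222] [0.59076123 0.02270626 0.0433809 ]
red [316.8 175.5] 395 [ 0.6418 -0.0594  0.0905] rect [ 0.6418 -0.0594] [16.1 16.5] 82.9
blue [336.9 212.3] [329, 205, 17, 21, 124] [ 0.67579857 -0.01644792  0.03296764]
blue [436.1 248.7] [408, 230, 47, 39, 571] [0.65489468 0.09807558 0.06475866]
blue [337.3 254.1] [316, 237, 45, 33, 776] [0.71136901 0.02417674 0.0639672 ]
blue [379.5 263.4] [357, 241, 47, 39, 886] [0.69164309 0.0674154  0.06614168]
blue [421.9 282.3] [402, 262, 42, 38, 801] [0.67944451 0.10872869 0.08040639]
blue [384.  298.3] 826 [0.6882 0.0495 0.0843] rect [0.6888 0.0493] [ 9.5 68.9] 18.3
piv [422.7 170.9] [414, 162, 18, 19, 260] [0.5835 0.015  0.0407]
```

jog_arm --increments '[0,-0.001,0.0235,0,0,-0.0015,0.0235,0,0,0,0.0235,0,0,0,0.0235,0,0,0,0.0235,0,0,0,0.0235,0,0,0,0.0235,0,0,0,0.023,0]'

```text
t: 3.48
tool_pos: [0.6725, -0.035, 0.0642]
orientation: [1.011, -2.974, -0.0]
contact_force: [0.5, -0.2, 0.1]
gripper_width: 0.0001
gripper_force: 0.0
```

jog_arm --increments '[0.005,0,0,0,0.005,0,0,0,0.004,0,0,0,0.003,0,0,0,0,0,0,0]'

```text
t: 3.9
tool_pos: [0.6601, -0.0462, 0.0677]
orientation: [-1.013, 2.972, -0.002]
contact_force: [-0.1, 0.1, -0.7]
gripper_width: -0.0002
gripper_force: 0.0
```

```bash
python3 - <<'E'
from h import *
f=wsnap("w2")
E
```

```text
t 3.9 j [-0.07  0.55 -0.14  0.88 -0.   -0.73] p [ 0.6601 -0.0462  0.0677] x [-0.792 -0.611 -0.002] y [-0.611  0.792 -0.002] F [-0.1  0.1 -0.7] w -0.0002
```

View pics/w2.png

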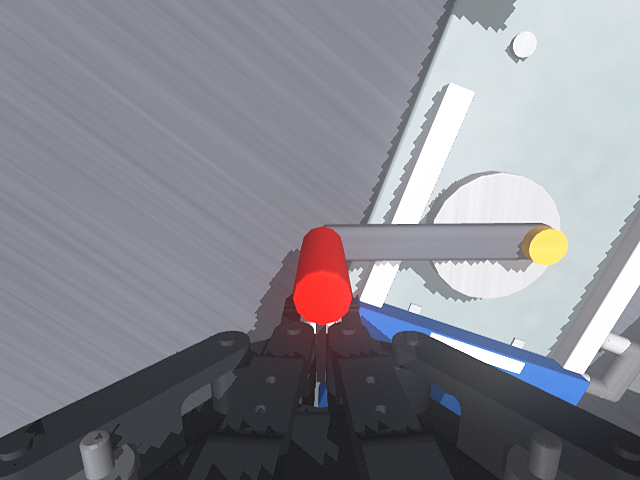

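The closed fingers are about 2 mm behind the knob and centred on it. Starting the arc.

jog_arm --increments '[0.003,0,0,0,0.005,-0.0008,0,3,0.01,-0.0016,0,6,0.01,-0.0016,0,6,0.01,-0.0016,0,6,0.01,-0.0016,0,6,0.01,-0.0016,0,6,0,0,0,0]'

```text
t: 4.62
tool_pos: [0.6108, -0.0778, 0.0667]
orientation: [-0.124, 3.138, -0.0]
contact_force: [0.4, 0.3, -0.2]
gripper_width: -0.0
gripper_force: 0.0
```

```bash
cat >> h.py <<'E'
PIV=np.array([.584,.0158]);FA=np.radians(-161.6)
def knob(f):
    m=mask(f["p"],(0,150,70),(6,255,255));P=wcloud(f,m);T=P[(P[:,2]>.084)&(P[:,2]<.097)]
    k=np.array(cv2.minAreaRect((T[:,:2]*1e4).astype(np.float32))[0])/1e4
    r=k-PIV;a=(np.arctan2(r[1],r[0])-FA+np.pi)%(2*np.pi)-np.pi
    q=f["R"].T@np.r_[k-f["t"][:2],0]
    pv=f["R"].T@np.r_[PIV-f["t"][:2],0]
    print("n",len(T),"knob",k.round(4),"rad",np.linalg.norm(r).round(4),"cam rad",a.round(3),"deg",np.degrees(a).round(1),"knob in tool",q.round(4),"piv in tool",pv.round(4))
E
python3 -c "
from h import *
knob(wsnap('w3'))"
```

```text
t 4.62 j [-0.13  0.47 -0.26  0.83  0.   -0.21] p [ 0.6108 -0.0778  0.0667] x [-0.997 -0.079 -0.001] y [-0.079  0.997 -0.   ] F [ 0.4  0.3 -0.2] w -0.0
n 2893 knob [ 0.5895 -0.0795] rad 0.0955 cam rad 1.307 deg 74.9 knob in tool [ 0.0213  0.     -0.    ] piv in tool [ 0.0193  0.0955 -0.    ]
```

jog_arm --increments '[0.005,-0.0008,0,3,0.01,-0.0016,0,6,0.01,-0.0016,0,6,0.01,-0.0016,0,6,0.01,-0.0016,0,6,0.01,-0.0016,0,6,0.01,-0.0016,0,6,0,0,0,0]'

```text
t: 5.33
tool_pos: [0.5462, -0.0739, 0.0662]
orientation: [0.926, 3.002, -0.0]
contact_force: [0.4, 0.2, 1.1]
gripper_width: 0.0001
gripper_force: 0.0
```

```bash
python3 -c "
from h import *
knob(wsnap('w4'))"
```

```text
t 5.33 j [-0.13  0.37 -0.43  0.77 -0.    0.46] p [ 0.5462 -0.0739  0.0662] x [-0.826  0.563 -0.   ] y [ 0.563  0.826 -0.   ] F [0.4 0.2 1.1] w 0.0001
n 2938 knob [ 0.5285 -0.0621] rad 0.0957 cam rad 0.631 deg 36.2 knob in tool [ 0.0212 -0.0002 -0.    ] piv in tool [ 0.0192  0.0954 -0.    ]
```

jog_arm --increments '[0.005,-0.0008,0,3,0.01,-0.0016,0,6,0.01,-0.0016,0,6,0.01,-0.0016,0,6,0.0083,-0.0013,0,5,0.005,-0.0008,0,3,0.005,-0.0008,0,3,0,0,0,0]'

```text
t: 6.05
tool_pos: [0.5052, -0.0408, 0.0658]
orientation: [1.713, 2.633, -0.001]
contact_force: [-0.0, -1.7, -0.8]
gripper_width: 0.0002
gripper_force: 0.0
```

```bash
python3 -c "
from h import *
knob(wsnap('w5'))"
```

```text
t 6.05 j [-0.08  0.3  -0.53  0.74 -0.    1.07] p [ 0.5052 -0.0408  0.0658] x [-0.405  0.914 -0.   ] y [ 0.914  0.405 -0.001] F [-0.  -1.7 -0.8] w 0.0002
n 2937 knob [ 0.4963 -0.0218] rad 0.0954 cam rad 0.084 deg 4.8 knob in tool [ 0.0209 -0.0005 -0.    ] piv in tool [ 0.0198  0.095  -0.0001]
```

View pics/w5.png

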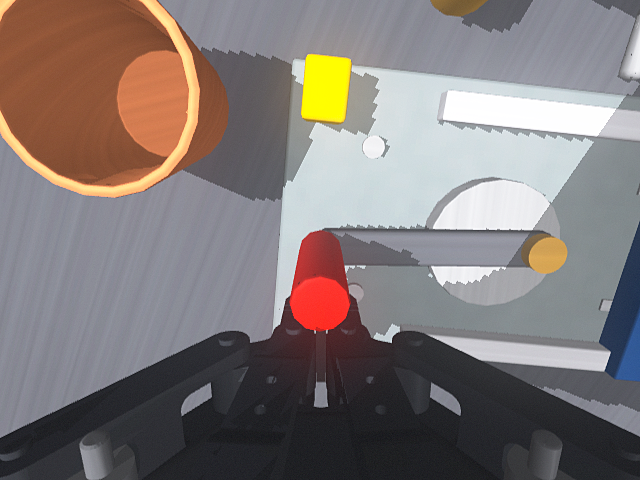

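The lever is about 5° off the rails, consistent with the number. Finishing that off.

jog_arm --increments '[0.0025,-0.0004,0,1.5,0.0025,-0.0004,0,1.5,0.0025,-0.0004,0,1.5,0,0,0,0,0,0,0,0]'

```text
t: 6.52
tool_pos: [0.5014, -0.0347, 0.0658]
orientation: [1.816, 2.564, -0.001]
contact_force: [-0.4, -2.0, 0.9]
gripper_width: 0.0001
gripper_force: 0.0
```

```bash
python3 - <<'E'
from h import *
f=wsnap('w6');knob(f)
p=f["p"];m=mask(p,(12,90,90),(33,255,255))
for c,s in blobs(m,(250,20,640,320),60): print(c,s,wray(f,c,.041 if c[0]>480 else .034).round(4))
E
```

```text
t 6.52 j [-0.07  0.29 -0.54  0.74 -0.    1.16] p [ 0.5014 -0.0347  0.0658] x [-0.332  0.943 -0.   ] y [ 0.943  0.332 -0.   ] F [-0.4 -2.   0.9] w 0.0001
n 2912 knob [ 0.4938 -0.0156] rad 0.0955 cam rad 0.014 deg 0.8 knob in tool [ 0.0206 -0.0008 -0.    ] piv in tool [ 0.0203  0.0947 -0.    ]
[312.3 106.9] [290, 75, 46, 65, 2895] [0.472  0.0382 0.034 ]
[543.6 252.2] [521, 233, 46, 40, 1397] [0.5815 0.0158 0.041 ]
```

jog_arm --increments '[-0.005,0,0,0,-0.01,0,0,0,-0.01,0,0,0,0,0,-0.02,0,0,0,-0.03,0,0,0,-0.03,0,0,0,-0.02,0,0,0,0,0]'

```text
t: 7.23
tool_pos: [0.5127, -0.0592, 0.1704]
orientation: [1.816, 2.555, 0.006]
contact_force: [-0.3, 0.3, -0.3]
gripper_width: -0.0001
gripper_force: 0.0
```

jog_arm --increments '[0.0051,0.0307,0,0,0.0051,0.0307,0,0,0.0051,0.0307,0,0,0.0051,0.0307,0,0,0.0051,0.0307,0,0,0.0051,0.0307,0,0,0.0051,0.0307,0,0,0.0051,0.0307,0,0]'

```text
t: 7.9
tool_pos: [0.7291, 0.0612, 0.1645]
orientation: [-1.819, -2.56, 0.001]
contact_force: [0.9, -0.2, 0.2]
gripper_width: 0.0004
gripper_force: 0.0
```

jog_arm --increments '[0,0,0,-7,0,0,0,-7,0,0,0,-7,0,0,0,-7,0,0,0,-7,0,0,0,-7,0,0,0,-7,0,0,0,-7]'

```text
t: 8.57
tool_pos: [0.7279, 0.0603, 0.1645]
orientation: [-0.395, -3.115, 0.0]
contact_force: [0.1, 0.2, -0.1]
gripper_width: 0.0002
gripper_force: 0.0
```

jog_arm --increments '[0,0,0,-7,0,0,0,-7,0,0,0,-7,0,0,0,-7,0,0,0,-6.4,0,0,0,0]'

```text
t: 9.07
tool_pos: [0.7279, 0.0604, 0.1646]
orientation: [0.538, -3.094, -0.0]
contact_force: [0.0, 0.5, 0.4]
gripper_width: -0.0001
gripper_force: 0.0
```

```bash
python3 - <<'E'
from h import *
f=wsnap('w7');knob(f)
p=f["p"]
m=mask(p,(100,120,30),(125,255,255))
P=wcloud(f,m);T=P[(P[:,2]>.078)&(P[:,2]<.09)]
r=cv2.minAreaRect((T[:,:2]*1e4).astype(np.float32));print(len(T),np.round(np.array(r[0])/1e4,4),np.round(np.array(r[1])/10,1),r[2])
k=np.array(r[0])/1e4-f["t"][:2];print("plate in tool",(f["R"].T@np.r_[k,0]).round(4))
m=mask(p,(15,100,120),(33,255,255))
for c,s in blobs(m,(200,0,460,320),60):print(c,wray(f,c,.041).round(4))
E
```

```text
t 9.07 j [ 0.08  0.6   0.19  1.16  0.   -0.26] p [0.7279 0.0604 0.1646] x [-0.941 -0.338  0.001] y [-0.338  0.941  0.   ] F [0.  0.5 0.4] w -0.0001
n 0 knob [0. 0.] rad 0.5842 cam rad -0.294 deg -16.9 knob in tool [0.7055 0.1891 0.0008] piv in tool [0.1505 0.0066 0.0002]
2284 [0.6891 0.0498] [ 9.8 69.6] 18.124778747558594
plate in tool [0.0401 0.0031 0.    ]
[330.3   3.2] [0.5904 0.0172 0.041 ]
```

View pics/w7.png

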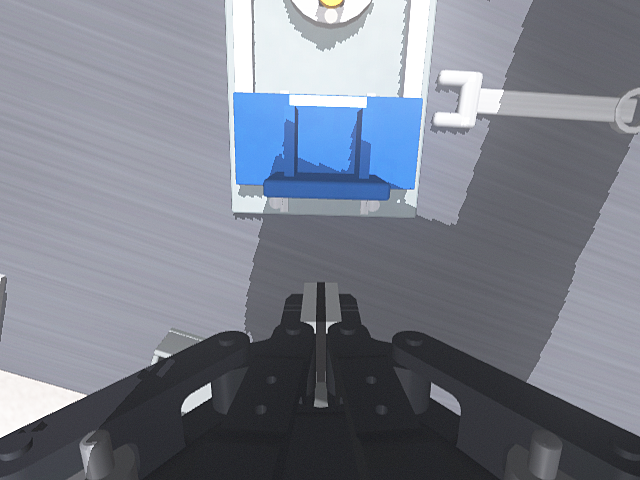

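The white dot sits straight behind the pivot cap, so the cam is low. The plate is 24 mm ahead of the fingers. Descending behind it and pushing.

jog_arm --increments '[0,0.003,0.0245,1.2,0,0,0.0245,0,0,0,0.0245,0,0,0,0.0245,0,0,0,0,0]'

```text
t: 9.53
tool_pos: [0.723, 0.0634, 0.0614]
orientation: [0.496, -3.093, -0.001]
contact_force: [-0.8, -0.0, -1.5]
gripper_width: 0.0005
gripper_force: 0.0
```

jog_arm --increments '[0.006,0,0,0,0.006,0,0,0,0.006,0,0,0,0.005,0,0,0,0.004,0,0,0,0.004,0,0,0,0.004,0,0,0,0,0,0,0]'

```text
t: 10.2
tool_pos: [0.6942, 0.053, 0.0692]
orientation: [-0.502, 3.099, -0.0]
contact_force: [2.9, 0.8, 2.0]
gripper_width: 0.0001
gripper_force: 1.8
```

```bash
cat >> h.py <<'E'
def plate(f):
    m=mask(f["p"],(100,120,30),(125,255,255))
    P=wcloud(f,m);T=P[(P[:,2]>.078)&(P[:,2]<.09)]
    r=cv2.minAreaRect((T[:,:2]*1e4).astype(np.float32));c=np.array(r[0])/1e4
    F=np.array([np.cos(FA),np.sin(FA)])
    print(len(T),c.round(4),np.round(np.array(r[1])/10,1),"s",(.115+(c-PIV)@F).round(4),"tcp ahead of pivot",((f["t"][:2]-PIV)@F).round(4))
E
python3 -c "
from h import *
plate(wsnap('w8'))"
```

```text
t 10.2 j [ 0.08  0.6  -0.04  0.93  0.   -0.24] p [0.6942 0.053  0.0692] x [-0.949 -0.316 -0.002] y [-0.316  0.949 -0.001] F [2.9 0.8 2. ] w 0.0001
7453 [0.6788 0.0466] [10.9 69.5] s 0.0154 tcp ahead of pivot -0.1163
```

jog_arm --increments '[0.004,0,0,0,0.004,0,0,0,0.004,0,0,0,0.004,0,0,0,0.004,0,0,0,0.004,0,0,0,0.003,0,0,0,0,0,0,0]'

```text
t: 10.92
tool_pos: [0.6668, 0.0443, 0.0675]
orientation: [0.502, -3.1, -0.0]
contact_force: [2.5, 0.7, 1.9]
gripper_width: -0.0
gripper_force: 1.1
```

```bash
python3 -c "
from h import *
plate(wsnap('w9'))"
```

```text
t 10.92 j [ 0.07  0.56 -0.11  0.9  -0.   -0.25] p [0.6668 0.0443 0.0675] x [-0.949 -0.316  0.002] y [-0.316  0.949  0.   ] F [2.5 0.7 1.9] w -0.0
7640 [0.6531 0.0381] [14.1 69.4] s 0.0424 tcp ahead of pivot -0.0875
```

Small steps until the stops show up in the force.

jog_arm --increments '[0.0012,0,0,0,0.001,0,0,0,0.0008,0,0,0,0,0,0,0]'

```text
t: 11.3
tool_pos: [0.6652, 0.0437, 0.0674]
orientation: [-0.502, 3.101, 0.0]
contact_force: [5.2, 1.6, -2.2]
gripper_width: -0.0
gripper_force: 2.6
```

jog_arm --increments '[0.001,0,0,0,0.001,0,0,0,0,0,0,0]'

```text
t: 11.55
tool_pos: [0.6652, 0.0437, 0.0675]
orientation: [-0.502, 3.098, 0.001]
contact_force: [10.2, 3.2, -5.7]
gripper_width: -0.0001
gripper_force: 5.6
```

The TCP has stalled while the force climbs to about 11 N, so the carriage is at its hard end. Backing off.

jog_arm --increments '[-0.005,0,0,0,-0.012,0,0,0,-0.015,0,0,0,-0.01,0,0,0,0,0,-0.03,0,0,0,-0.04,0,0,0,-0.04,0,0,0,-0.04,0]'

```text
t: 12.22
tool_pos: [0.7011, 0.0557, 0.2179]
orientation: [0.501, -3.096, 0.001]
contact_force: [1.2, 0.3, 1.7]
gripper_width: -0.0003
gripper_force: 0.0
```

jog_arm --increments '[0,0.01,-0.01,0,0,0,0,0,0,0,0,0]'

```text
t: 12.47
tool_pos: [0.6993, 0.0657, 0.2275]
orientation: [0.503, -3.1, 0.001]
contact_force: [-0.0, -0.4, -0.6]
gripper_width: -0.0
gripper_force: 0.0
```

```bash
python3 - <<'E'
from h import *
f=wsnap('w10');plate(f);knob(f)
E
```

```text
t 12.47 j [ 0.09  0.52  0.2   1.25 -0.   -0.23] p [0.6993 0.0657 0.2275] x [-0.949 -0.316  0.001] y [-0.316  0.949 -0.   ] F [-0.  -0.4 -0.6] w -0.0
1354 [0.6501 0.0371] [ 9.  69.3] s 0.0456 tcp ahead of pivot -0.1251
n 0 knob [0. 0.] rad 0.5842 cam rad -0.294 deg -16.9 knob in tool [0.6842 0.1587 0.0008] piv in tool [ 0.1252 -0.0109  0.0002]
```

View pics/w10.png

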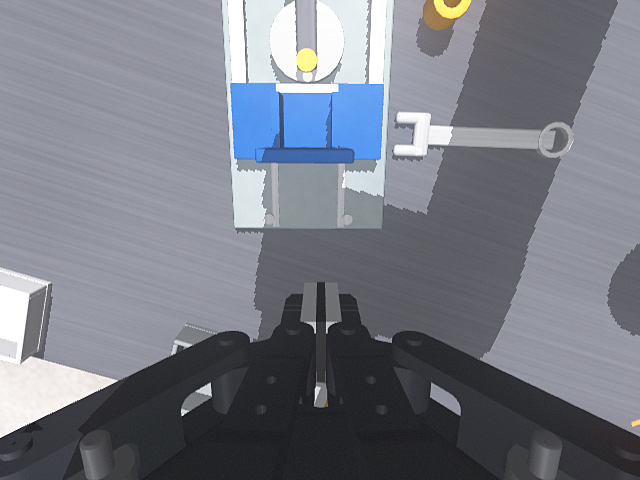

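The carriage is home (measured 45.6 mm of travel against 45). The lever at (307,20) lines up with the rails, and the bush and wrench haven't been touched.

```bash
python3 -c "
from plant import manip
print(manip.close_job())"
```

```text
the job is handed in; nothing more can be done
None
```

The job is handed in: I pushed the cam to its low point (within about 1°), then pushed the carriage fully home against the stops, using the outside of the closed fingers only, and finished with the arm clear of everything.

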